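Emboss a card with the bench press's valve lever

ROBOT

A 7-joint arm with a two-finger parallel gripper is mounted at the origin on the work surface. World frame = base frame: x ahead of the robot, y to its left, z up, the work surface at z = 0. Lengths are in m, angles in rad, forces in N, time in s.
With the tool pointing down it reaches from about 0.35 to 0.9 m from the base axis. Payload 19.9 kg.
Tool frame: the origin (TCP) lies between the finger pads; the fingertips stand 19 mm ahead of it and the grasp point (between the pads) is the TCP; z points along the fingers, y is the line along which they close (so a half turn about z gives the same grasp; the last joint's range is limited). The gripper opens to 85 mm and grips with 20 to 120 N. Pads are 22 mm wide; open, the fingers measure 114 mm over their backs; the gripper's body (76 mm by 85 mm) begins 54 mm behind the grasp point. The pads swing forward as they close: fully open they stand 13 mm farther back than shut.
Start: joints at [1.284, 0.417, -0.01, 1.614, 0.005, 1.111, -0.053], TCP at [0.152, -0.606, 0.25] pointing down, gripper open.
Joint ranges: [-2.81, 2.81], [-0.39, 2.02], [-1.27, 1.25], [0.06, 2.57], [-1.19, 4.33], [0.19, 2], [-2.82, 2.82]. Speed limits (rad/s): [1.89, 1.89, 2.39, 2.39, 3.01, 3.01, 3.01].

INTERFACE

Orientations are given as a unit quaternion [w, x, y, z].
In Python, from station import robot gives the robot as it stands. The module is installed in compiled form; this text tells all that it offers.
- The arm moves only by the tool play_rows, never from a script. Its argument "commands" is a list of rows, each an object with "slide": the shift along the tool's x, y, z in m, a list of three; "rotation": the turn, a rotation vector about the tool's x, y, z in rad, a list of three; "gripper": the opening, from -1 (shut) to 1 (fully open). In form: [{"slide": [dx, dy, dz], "rotation": [wx, wy, wz], "gripper": gripper}, ...]. A call has 1 to 5 rows; each row is the pose to reach, as a shift and turn from the pose commanded when the call began, along the tool's axes at that moment; what a row does not reach only later rows make up. A row lasts 1/10 s, in which the tool goes at most 50 mm and 8.59 degrees, less where a joint would pass 70% of its speed; a pose out of reach is approached as far as the arm can. A call with a gripper value outside its range is refused whole. The fingers move at their own pace and stop on an object; "grip_force" is the grip in N (left out, the last holds). Time passes only in rows, so rows that repeat a pose let the fingers close. It gives the time, the measured TCP pose, the force, the opening and the grip force at its end, in the units of the state.
- robot.read_state(): the state, without advancing time (a new reading comes with each control period).
- robot.camera(name): name is "scene" or "top" or "wrist"; returns a dict with "color" (384x512x3 uint8, blue, green, red), "mtx" (3x3 intrinsics, pixels), "distortion" ([k1, k2, p1, p2, k3] as OpenCV has them; the pictures are not rectified), "extrinsics" (4x4, takes a point from camera to world coordinates); the wrist camera has in their place "T_tool_cam" (4x4, takes a point from camera to tool coordinates, whose origin is the TCP and whose axes are the flange's). Camera axes: x right, y up, looking along -z (the intrinsics and any distortion apply to the point x, -y, -z); pixel columns grow to the right and rows downward; lengths in m; the calibration is good to about 2 mm. A picture is of the moment at which its call begins: read the wrist's pose just before it. There is no depth.
- robot.hand_in(): hands the job in; it is judged then, once.
Trained networks look in a picture, given as the dict that the camera call returned (one of the last four; its "shot" number tells which), for a name from the list of things; names that differ only in an ending like _2 or _b are one class to them, and where a whole thing is asked for, a point or a joint stands for the part that bears it (a point fixed in the world has none). Each returns a list of dicts, best first, with "confidence" (0 to 1); they miss things now and then, are a little off and sometimes report something else, mostly with a low value. They report only what shows in the picture. A call takes as long as a camera call.
- robot.silhouettes(picture, target): "mask" (384x512 bool, what is visible of it) and "location" ([column, row] in pixels, amid what is visible of it).
The state is a dict: "time_s": time; "joint_pos": joint angles; "joint_vel": joint speeds; "joint_torque": joint torques, N m; "position": TCP position; "eef_rot": TCP orientation; "wrist_force": force on the tool from outside, world axes, zero at the start; "moment": the same for the moment, N m; "grip_width": finger opening in m; "grasp_force": force on a finger pad.
Only numpy, scipy, OpenCV 4.12 (cv2) and the standard library are available. Lean on these libraries where they do the work, as an engineer would, in place of code of your own. Each camera call takes 0.05 s, during which the arm holds its last target. There are 200 camera calls.

TASK

A card is waiting in the small embossing press (the unit with four columns and a broad flat platen). Push its valve lever right over towards the round gauge on its console, keep it there for three seconds so the card is embossed, then let the lever go so that it springs back to upright. Leave the eyelet setter's lever alone.

Things in the scene. Friction and masses are not known exactly. Their poses are not given: they have to be found in the camera images.
- press: Embossing press, base 280 x 200 x 30 mm; origin under its centre, x away from the robot, y left, z up, yaw within 20 deg. Dark console (75 x 150 mm, top at z 60 mm) centred at x -90, y 0 mm with the lever and, at y +50, a flat gauge 44 mm across, top at 73. Centred at x +60: four columns with a white head (145 x 190 mm, top 125, cap 145) over a platen that sinks as the lever nears the gauge.
- press_lever (a joint): Angle of the press's lever in rad: 0 upright, positive leaning towards the gauge (the press's +y), stops at +0.52 and -0.52. It pivots about the press's x axis at x -90, y 0, 60 mm above the table. A spring always returns it to upright within about half a second; moving its ball takes up to about 4 N at the stop.
- press_knob (a point): Centre of the black ball, 36 mm across, on top of the press's lever: 200 mm above the table when upright, 140 mm from the pivot. Below it a steel rod 12 mm thick runs down to the pivot.
- setter_lever (a joint): Lever angle (rad, 0 upright) of the eyelet setter, not to be operated. It stands across the table's middle from the press, 250 mm or more between levers; the two units may change places. Same base, console, gauge and lever, but a narrow white C-arm (40 mm wide, 151 mm high with its cap) and one slim round ram instead of columns and platen.

How it is judged:
On the way, in this order (a step that is already met when the one before it is completed fails the run):
1. the press's lever is held well over towards the gauge (more than 0.33 rad) for 2 s without a break (value of joint press_lever above 0.33 rad), for 2 s.
2. the press's lever has come back to upright (within 0.12 rad) (value of joint press_lever between -0.12 and 0.12 rad), for 0.2 s.
At the end, for the whole second after the job is handed in: After being held over towards the gauge, the press's lever is upright again (within 0.12 rad) and still; the setter's lever is upright (within 0.12 rad) (all of step 2 and velocity of joint press_lever between -0.15 and 0.15 rad/s and value of joint setter_lever between -0.12 and 0.12 rad); the robot touches nothing.
It fails at once if the eyelet setter's lever is moved by more than 0.2 rad (value of joint setter_lever above 0.2 rad or value of joint setter_lever below -0.2 rad).
It also fails if it takes over 42 s, if anything falls off the work surface, if the arm or the gripper's body presses on something with over 40 N, if the wrist force passes 120 N, or if a joint passes its speed limit or range.

## Working session

There is one attempt and no reset: what is moved stays moved. The work goes in short steps, Python scripts to look and compute and a tool call to move; the robot and the scene stay as the last step left them, time stands still between calls to the robot, and variables do not carry over. Pictures are saved under pics/ and viewed, at most 10 in all, crops included, and the job is handed in when it is done.

Besides the shell and the picture viewer there is one more tool, called as a command line: name --argument value ..., lists and objects as JSON in quotes. play_rows: Moves the arm, as the interface text tells. Its arguments: {"type":"object","properties":{"commands":{"type":"array"},"grip_force":{"type":"number"}},"required":["commands"]}

```bash
mkdir -p pics
cat > h.py <<'E'
import numpy as np, cv2
from station import robot
def ray(p,uv):
    q=cv2.undistortPoints(np.array([[uv]],float),np.array(p["mtx"]),np.array(p["distortion"],float))[0,0]
    T=np.array(p["extrinsics"]); d=T[:3,:3]@np.array([q[0],-q[1],-1]); return T[:3,3],d
def atz(p,uv,z):
    o,d=ray(p,uv); return o+d*(z-o[2])/d[2]
def tri(obs):
    A=0;b=0
    for p,uv in obs:
        o,d=ray(p,uv); d=d/np.linalg.norm(d); M=np.eye(3)-np.outer(d,d); A=A+M; b=b+M@o
    return np.linalg.solve(A,b)
def proj(p,X):
    T=np.linalg.inv(np.array(p["extrinsics"])); c=T[:3,:3]@np.array(X)+T[:3,3]
    return cv2.projectPoints(np.array([[c[0],-c[1],-c[2]]]),np.zeros(3),np.zeros(3),np.array(p["mtx"]),np.array(p["distortion"],float))[0].ravel()
E
python3 - <<'E'
from h import *
np.set_printoptions(precision=3,suppress=True)
s=robot.read_state(); print({k:s[k] for k in("time_s","position","eef_rot","wrist_force","grip_width")})
P={n:robot.camera(n) for n in("scene","top")}
for n,p in P.items():
    cv2.imwrite(f"pics/{n}0.png",p["color"])
    print(n,p["extrinsics"])
    for t in("press","press_knob","press_lever","setter_lever"):
        for r in robot.silhouettes(p,t)[:3]:
            l=r["location"]; print(n,t,round(r["confidence"],2),np.array(l),r["mask"].sum(),atz(p,l,.2 if 'press_k' in t else .1))
E
```

```text
{'time_s': 0.0, 'position': array([ 0.152, -0.606,  0.25 ]), 'eef_rot': array([-0.001,  0.992,  0.123, -0.   ]), 'wrist_force': array([ 0.238, -0.682,  0.281]), 'grip_width': 0.0854366668774472}
scene [[ 0.849 -0.443  0.289  0.874]
 [ 0.529  0.712 -0.461 -0.53 ]
 [-0.002  0.544  0.839  1.098]
 [ 0.     0.     0.     1.   ]]
scene press 0.97 [312.9 162.5] 6555 [0.6   0.194 0.1  ]
scene press_knob 0.73 [287.9 115. ] 226 [0.493 0.23  0.2  ]
scene press_lever 0.55 [288.6 114.6] 230 [0.451 0.317 0.1  ]
scene setter_lever 0.78 [200.8 240.1] 306 [ 0.476 -0.172  0.1  ]
top [[-0.     0.983 -0.184  0.387]
 [-1.    -0.005 -0.024 -0.02 ]
 [-0.024  0.183  0.983  1.086]
 [ 0.     0.     0.     1.   ]]
top press 0.75 [173.  194.7] 8383 [0.575 0.207 0.1  ]
top press_knob 0.66 [142.8 229.7] 247 [0.475 0.25  0.2  ]
top press_knob 0.34 [171.3 196.7] 8222 [0.551 0.187 0.2  ]
top press_lever 0.7 [141.5 226.3] 248 [0.493 0.284 0.1  ]
top setter_lever 0.48 [340.7 214.2] 224 [ 0.522 -0.221  0.1  ]
```

View pics/scene0.png

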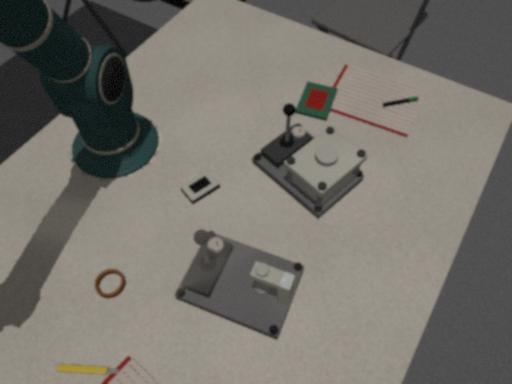

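View pics/top0.png

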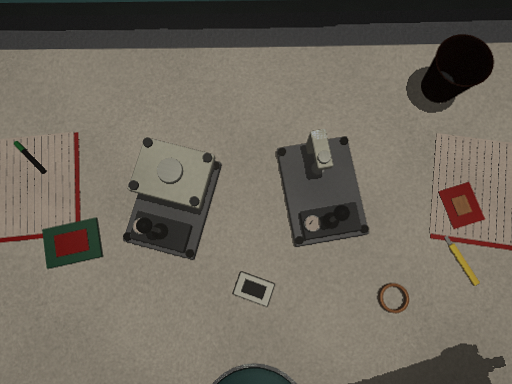

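The scene picture has the press at upper right: head at about (325,160), knob (289,110), gauge (298,131). The setter, with its narrow arm, is at lower left, knob (203,238). The top picture has the press on the left: knob (145,226), gauge just left of it, base bumps (127,237), (192,254) and (217,165), head bumps (148,142), (208,157) and (134,186). The setter is on the right.

Run:
```python
from h import *
from scipy.spatial.transform import Rotation as R
np.set_printoptions(precision=3,suppress=True)
P={n:robot.camera(n) for n in("scene","top")}
t=P["top"];s=P["scene"]
print("base",[atz(t,u,.035) for u in((127,237),(192,254),(217,165))])
H=[atz(t,u,.127) for u in((148,142),(208,157),(134,186),(194,201))]
print("head",H, np.mean(H,0))
d=H[0]-H[1]; print("yaw deg",np.degrees(np.arctan2(-d[0],d[1])))
print("knob tri",tri([(t,(145,226)),(s,(289,110))]))
print("gauge",atz(s,(298.5,131),.073))
st=robot.read_state()
q=np.array(st["eef_rot"]); print(R.from_quat(q[[1,2,3,0]]).as_matrix())
# zoomed crops of the knob
a=cv2.resize(s["color"][90:220,240:380],None,fx=4,fy=4); b=cv2.resize(t["color"][130:265,115:230],None,fx=3.4,fy=3.85)
h=max(a.shape[0],b.shape[0]); o=np.zeros((h,a.shape[1],3),np.uint8); o[:a.shape[0]]=a
cv2.imwrite("pics/s1.png",a); cv2.imwrite("pics/t1.png",cv2.resize(t["color"][130:265,115:230],None,fx=4,fy=4))
```

```text
base [array([0.472, 0.342, 0.035]), array([0.426, 0.165, 0.035]), array([0.67 , 0.102, 0.035])]
head [array([0.708, 0.27 , 0.127]), array([0.667, 0.114, 0.127]), array([0.592, 0.3  , 0.127]), array([0.553, 0.147, 0.127])] [0.63  0.208 0.127]
yaw deg -14.77950207503883
knob tri [0.484 0.247 0.199]
gauge [0.499 0.297 0.073]
[[ 0.97   0.243 -0.   ]
 [ 0.243 -0.97   0.   ]
 [-0.    -0.    -1.   ]]
```

View pics/t1.png

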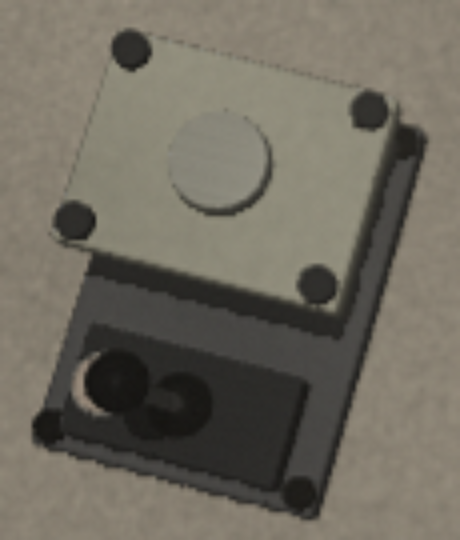

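play_rows --commands '[{"slide": [0, 0, -0.05], "rotation": [0, 0, 0], "gripper": -1}, {"slide": [0.02, -0.01, -0.09], "rotation": [0, 0, 0], "gripper": -1}, {"slide": [0.06, -0.03, -0.12], "rotation": [0, 0, 0], "gripper": -1}, {"slide": [0.1, -0.05, -0.14], "rotation": [0, 0, 0], "gripper": -1}, {"slide": [0.14, -0.07, -0.15], "rotation": [0, 0, 0], "gripper": -1}]'

```text
time_s: 1.1
position: [0.2718, -0.5034, 0.4024]
eef_rot: [0.001, 0.993, 0.122, 0.0]
wrist_force: [1.5, -0.4, -0.8]
grip_width: 0.0124
grasp_force: 0.0
```

play_rows --commands '[{"slide": [0.04, -0.025, 0], "rotation": [0, 0, 0], "gripper": -1}, {"slide": [0.08, -0.05, 0], "rotation": [0, 0, 0], "gripper": -1}, {"slide": [0.12, -0.07, 0], "rotation": [0, 0, 0], "gripper": -1}, {"slide": [0.15, -0.1, 0], "rotation": [0, 0, 0], "gripper": -1}, {"slide": [0.15, -0.1, 0], "rotation": [0, 0, 0], "gripper": -1}]'

```text
time_s: 1.6
position: [0.3955, -0.3658, 0.4007]
eef_rot: [-0.0, 0.992, 0.126, 0.001]
wrist_force: [-0.2, 0.4, 0.7]
grip_width: 0.0004
grasp_force: 0.0
```

play_rows --commands '[{"slide": [0.02, -0.045, 0], "rotation": [0, 0, -0.14], "gripper": -1}, {"slide": [0.04, -0.09, 0], "rotation": [0, 0, -0.28], "gripper": -1}, {"slide": [0.06, -0.135, 0], "rotation": [0, 0, -0.42], "gripper": -1}, {"slide": [0.08, -0.18, 0], "rotation": [0, 0, -0.56], "gripper": -1}, {"slide": [0.09, -0.225, 0], "rotation": [0, 0, -0.7], "gripper": -1}]'

```text
time_s: 2.1
position: [0.4248, -0.1285, 0.4004]
eef_rot: [0.0, 0.889, 0.458, 0.0]
wrist_force: [0.3, 0.6, -0.7]
grip_width: -0.0
grasp_force: 0.0
```

play_rows --commands '[{"slide": [0, 0, 0], "rotation": [0, 0, -0.14], "gripper": -1}, {"slide": [0, 0, 0], "rotation": [0, 0, -0.28], "gripper": -1}, {"slide": [0, 0, 0], "rotation": [0, 0, -0.37], "gripper": -1}, {"slide": [0, 0, 0], "rotation": [0, 0, -0.37], "gripper": -1}]'

```text
time_s: 2.5
position: [0.4245, -0.1308, 0.4004]
eef_rot: [0.0, 0.791, 0.612, 0.0]
wrist_force: [-0.0, -0.1, -0.5]
grip_width: -0.0
grasp_force: 0.0
```

play_rows --commands '[{"slide": [0.048, -0.01, 0], "rotation": [0, 0, 0], "gripper": -1}, {"slide": [0.096, -0.02, 0], "rotation": [0, 0, 0], "gripper": -1}, {"slide": [0.144, -0.03, 0], "rotation": [0, 0, 0], "gripper": -1}, {"slide": [0.192, -0.037, 0], "rotation": [0, 0, 0], "gripper": -1}, {"slide": [0.24, -0.037, 0], "rotation": [0, 0, 0], "gripper": -1}]'

```text
time_s: 3.0
position: [0.4488, 0.1129, 0.4009]
eef_rot: [0.001, 0.792, 0.61, 0.0]
wrist_force: [1.1, -1.2, -0.3]
grip_width: 0.0001
grasp_force: 0.0
```

play_rows --commands '[{"slide": [0.045, 0, 0], "rotation": [0, 0, 0], "gripper": -1}, {"slide": [0.065, 0, 0.03], "rotation": [0, 0, 0], "gripper": -1}, {"slide": [0.065, 0, 0.07], "rotation": [0, 0, 0], "gripper": -1}, {"slide": [0.065, 0, 0.1], "rotation": [0, 0, 0], "gripper": -1}, {"slide": [0.065, 0, 0.1], "rotation": [0, 0, 0], "gripper": -1}]'

```text
time_s: 3.5
position: [0.4644, 0.1731, 0.2973]
eef_rot: [-0.001, 0.792, 0.61, -0.002]
wrist_force: [-0.3, -2.0, 1.2]
grip_width: -0.0002
grasp_force: 0.0
```

Run:
```python
from h import *
np.set_printoptions(precision=4,suppress=True)
st=robot.read_state(); print(st["position"],st["eef_rot"])
s=robot.camera("scene"); w=robot.camera("wrist")
o=np.hstack([cv2.resize(s["color"][50:242,200:392],(384,384)),cv2.resize(w["color"],(416,384))])
cv2.imwrite("pics/c1.png",o)
print("tip px in crop",(proj(s,st["position"]+[0,0,-.019])-[200,50])*2,(proj(s,[.484,.247,.2])-[200,50])*2)
```

```text
[0.4644 0.1731 0.2973] [-0.0013  0.7921  0.6104 -0.0024]
tip px in crop [137.8071 106.4387] [176.7513 119.6787]
```

View pics/c1.png

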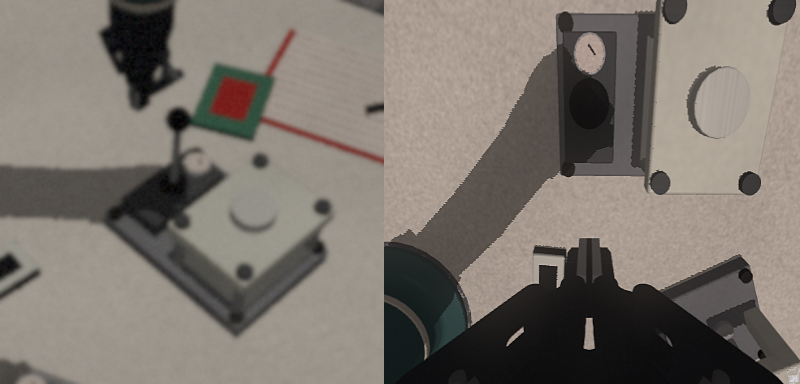

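The left half shows the fingertips at (138,105), beside the knob at (178,119). In the wrist view the knob, at (588,103), is straight ahead of the fingers. Next I lower the tool and push.

play_rows --commands '[{"slide": [0, 0, 0.04], "rotation": [0, 0, 0], "gripper": -1}, {"slide": [0, 0, 0.08], "rotation": [0, 0, 0], "gripper": -1}, {"slide": [0, 0, 0.107], "rotation": [0, 0, 0], "gripper": -1}, {"slide": [0, 0, 0.107], "rotation": [0, 0, 0], "gripper": -1}]'

```text
time_s: 4.0
position: [0.4654, 0.1733, 0.1925]
eef_rot: [-0.0, 0.792, 0.611, -0.001]
wrist_force: [-0.3, -0.3, 1.6]
grip_width: 0.0002
grasp_force: 0.0
```

play_rows --commands '[{"slide": [0.015, 0, 0], "rotation": [0, 0, 0], "gripper": -1}, {"slide": [0.03, 0, 0], "rotation": [0, 0, 0], "gripper": -1}, {"slide": [0.04, 0, 0], "rotation": [0, 0, 0], "gripper": -1}, {"slide": [0.05, 0, 0], "rotation": [0, 0, 0], "gripper": -1}, {"slide": [0.06, 0, 0], "rotation": [0, 0, 0], "gripper": -1}]'

```text
time_s: 4.5
position: [0.4815, 0.2324, 0.1944]
eef_rot: [0.0, 0.792, 0.611, 0.001]
wrist_force: [-0.4, -0.5, 0.9]
grip_width: 0.0001
grasp_force: 0.5
```

play_rows --commands '[{"slide": [0.01, 0, 0], "rotation": [0, 0, 0], "gripper": -1}, {"slide": [0.02, 0, 0], "rotation": [0, 0, 0], "gripper": -1}, {"slide": [0.03, 0, 0], "rotation": [0, 0, 0], "gripper": -1}, {"slide": [0.04, 0, 0], "rotation": [0, 0, 0], "gripper": -1}, {"slide": [0.047, 0, 0], "rotation": [0, 0, 0], "gripper": -1}]'

```text
time_s: 5.0
position: [0.4926, 0.278, 0.1929]
eef_rot: [-0.0, 0.791, 0.612, -0.001]
wrist_force: [-1.4, -4.9, -3.0]
grip_width: 0.0005
grasp_force: 2.2
```

Run:
```python
from h import *
np.set_printoptions(precision=4,suppress=True)
st=robot.read_state(); print(st["position"],st["eef_rot"],st["wrist_force"])
s=robot.camera("scene"); w=robot.camera("wrist")
o=np.hstack([cv2.resize(s["color"][50:242,200:392],(384,384)),cv2.resize(w["color"],(416,384))])
cv2.imwrite("pics/c2.png",o)
u=np.array([.25,.968])
for a in(0,.33,.45,.52): print(a,(proj(s,[*(np.array([.484,.247])+u*.14*np.sin(a)),.06+.14*np.cos(a)])-[200,50])*2)
```

```text
[0.4926 0.278  0.1929] [-0.0001  0.7912  0.6116 -0.0005] [-1.4477 -4.925  -2.9971]
0 [176.7513 119.6787]
0.33 [198.9965 107.1624]
0.45 [206.2021 104.9173]
0.52 [210.1085 104.1893]
```

View pics/c2.png

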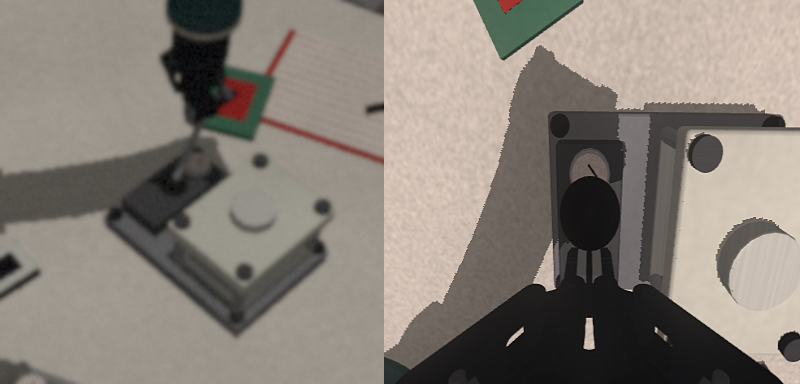

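The fingers are against the ball at (589,213) in the wrist view, and the lever leans over the gauge at about 0.45 rad. The contact force is about 5 N. Next I push 3 mm further and hold for just over 3 s.

play_rows --commands '[{"slide": [0.003, 0, 0], "rotation": [0, 0, 0], "gripper": -1}, {"slide": [0.003, 0, 0], "rotation": [0, 0, 0], "gripper": -1}, {"slide": [0.003, 0, 0], "rotation": [0, 0, 0], "gripper": -1}, {"slide": [0.003, 0, 0], "rotation": [0, 0, 0], "gripper": -1}, {"slide": [0.003, 0, 0], "rotation": [0, 0, 0], "gripper": -1}]'

```text
time_s: 5.6
position: [0.4933, 0.2801, 0.1933]
eef_rot: [-0.0, 0.791, 0.611, -0.0]
wrist_force: [-2.7, -3.7, -2.8]
grip_width: 0.0004
grasp_force: 2.0
```

play_rows --commands '[{"slide": [0, 0, 0], "rotation": [0, 0, 0], "gripper": -1}, {"slide": [0, 0, 0], "rotation": [0, 0, 0], "gripper": -1}, {"slide": [0, 0, 0], "rotation": [0, 0, 0], "gripper": -1}, {"slide": [0, 0, 0], "rotation": [0, 0, 0], "gripper": -1}, {"slide": [0, 0, 0], "rotation": [0, 0, 0], "gripper": -1}]'

```text
time_s: 6.1
position: [0.4934, 0.2803, 0.1933]
eef_rot: [-0.0, 0.791, 0.611, -0.0]
wrist_force: [-1.6, -2.6, -2.4]
grip_width: 0.0001
grasp_force: 2.1
```

play_rows --commands '[{"slide": [0, 0, 0], "rotation": [0, 0, 0], "gripper": -1}, {"slide": [0, 0, 0], "rotation": [0, 0, 0], "gripper": -1}, {"slide": [0, 0, 0], "rotation": [0, 0, 0], "gripper": -1}, {"slide": [0, 0, 0], "rotation": [0, 0, 0], "gripper": -1}, {"slide": [0, 0, 0], "rotation": [0, 0, 0], "gripper": -1}]'

```text
time_s: 6.6
position: [0.4934, 0.2803, 0.1933]
eef_rot: [-0.0, 0.791, 0.611, 0.0]
wrist_force: [-1.5, -4.7, -3.5]
grip_width: -0.0001
grasp_force: 2.1
```

play_rows --commands '[{"slide": [0, 0, 0], "rotation": [0, 0, 0], "gripper": -1}, {"slide": [0, 0, 0], "rotation": [0, 0, 0], "gripper": -1}, {"slide": [0, 0, 0], "rotation": [0, 0, 0], "gripper": -1}, {"slide": [0, 0, 0], "rotation": [0, 0, 0], "gripper": -1}, {"slide": [0, 0, 0], "rotation": [0, 0, 0], "gripper": -1}]'

```text
time_s: 7.1
position: [0.4934, 0.2803, 0.1933]
eef_rot: [-0.0, 0.791, 0.611, 0.0]
wrist_force: [-1.0, -4.2, -2.6]
grip_width: -0.0001
grasp_force: 2.1
```

play_rows --commands '[{"slide": [0, 0, 0], "rotation": [0, 0, 0], "gripper": -1}, {"slide": [0, 0, 0], "rotation": [0, 0, 0], "gripper": -1}, {"slide": [0, 0, 0], "rotation": [0, 0, 0], "gripper": -1}, {"slide": [0, 0, 0], "rotation": [0, 0, 0], "gripper": -1}, {"slide": [0, 0, 0], "rotation": [0, 0, 0], "gripper": -1}]'

```text
time_s: 7.6
position: [0.4934, 0.2803, 0.1933]
eef_rot: [-0.0, 0.791, 0.611, 0.0]
wrist_force: [-2.1, -3.7, -2.5]
grip_width: 0.0002
grasp_force: 2.1
```

play_rows --commands '[{"slide": [0, 0, 0], "rotation": [0, 0, 0], "gripper": -1}, {"slide": [0, 0, 0], "rotation": [0, 0, 0], "gripper": -1}, {"slide": [0, 0, 0], "rotation": [0, 0, 0], "gripper": -1}, {"slide": [0, 0, 0], "rotation": [0, 0, 0], "gripper": -1}, {"slide": [0, 0, 0], "rotation": [0, 0, 0], "gripper": -1}]'

```text
time_s: 8.1
position: [0.4934, 0.2803, 0.1933]
eef_rot: [-0.0, 0.791, 0.611, 0.0]
wrist_force: [-1.4, -4.0, -3.5]
grip_width: -0.0003
grasp_force: 2.1
```

play_rows --commands '[{"slide": [0, 0, 0], "rotation": [0, 0, 0], "gripper": -1}, {"slide": [0, 0, 0], "rotation": [0, 0, 0], "gripper": -1}, {"slide": [0, 0, 0], "rotation": [0, 0, 0], "gripper": -1}]'

```text
time_s: 8.4
position: [0.4934, 0.2803, 0.1933]
eef_rot: [-0.0, 0.791, 0.611, -0.0]
wrist_force: [-1.8, -4.8, -3.0]
grip_width: 0.0002
grasp_force: 2.1
```

Run:
```python
from h import *
s=robot.camera("scene"); w=robot.camera("wrist")
for n,p in(("s",s),("w",w)):
    for r in robot.silhouettes(p,"press_knob")[:2]: print(n,r["confidence"],r["location"],r["mask"].sum())
st=robot.read_state();print(st["time_s"],st["position"],st["wrist_force"])
```

```text
s 0.63 [295.0, 123.6] 151
w 0.67 [252.2, 209.6] 4339
8.6 [0.49341606 0.28031744 0.19331762] [-1.96517788 -3.98965151 -3.66426849]
```

The lever was held for 3.6 s at about 0.47 rad with the expected spring force of about 4 N. Next I back off the way I came and lift clear.

play_rows --commands '[{"slide": [-0.02, 0, 0], "rotation": [0, 0, 0], "gripper": -1}, {"slide": [-0.04, 0, 0], "rotation": [0, 0, 0], "gripper": -1}, {"slide": [-0.06, 0, 0], "rotation": [0, 0, 0], "gripper": -1}, {"slide": [-0.08, 0, 0], "rotation": [0, 0, 0], "gripper": -1}, {"slide": [-0.105, 0, 0], "rotation": [0, 0, 0], "gripper": -1}]'

```text
time_s: 9.1
position: [0.4672, 0.1791, 0.1939]
eef_rot: [-0.0, 0.791, 0.612, 0.001]
wrist_force: [-0.1, -0.0, -0.4]
grip_width: -0.0001
grasp_force: 0.0
```

play_rows --commands '[{"slide": [-0.02, 0, 0], "rotation": [0, 0, 0], "gripper": -1}, {"slide": [-0.02, 0, -0.04], "rotation": [0, 0, 0], "gripper": -1}, {"slide": [-0.02, 0, -0.08], "rotation": [0, 0, 0], "gripper": -1}, {"slide": [-0.02, 0, -0.12], "rotation": [0, 0, 0], "gripper": -1}, {"slide": [-0.02, 0, -0.12], "rotation": [0, 0, 0], "gripper": -1}]'

```text
time_s: 9.6
position: [0.4638, 0.161, 0.3185]
eef_rot: [0.002, 0.791, 0.612, 0.004]
wrist_force: [1.3, -0.1, -1.0]
grip_width: -0.0003
grasp_force: 0.0
```

play_rows --commands '[{"slide": [0, 0, 0], "rotation": [0, 0, 0], "gripper": -1}, {"slide": [0, 0, 0], "rotation": [0, 0, 0], "gripper": -1}, {"slide": [0, 0, 0], "rotation": [0, 0, 0], "gripper": -1}, {"slide": [0, 0, 0], "rotation": [0, 0, 0], "gripper": -1}, {"slide": [0, 0, 0], "rotation": [0, 0, 0], "gripper": -1}]'

```text
time_s: 10.1
position: [0.4618, 0.1594, 0.3129]
eef_rot: [-0.0, 0.791, 0.612, -0.0]
wrist_force: [-0.1, -0.7, 0.3]
grip_width: -0.0001
grasp_force: 0.0
```

Run:
```python
from h import *
s=robot.camera("scene")
cv2.imwrite("pics/c3.png",cv2.resize(s["color"][50:320,150:392],None,fx=2,fy=2))
print((proj(s,[.484,.247,.2])-[150,50])*2)
st=robot.read_state();print(st["time_s"],st["position"],st["wrist_force"],abs(st["joint_vel"]).max())
```

```text
[276.75127599 119.67870857]
10.15 [0.4618335  0.15940908 0.31302232] [-0.25482199 -0.89122816  0.28391766] 0.0031693281478718948
```

View pics/c3.png

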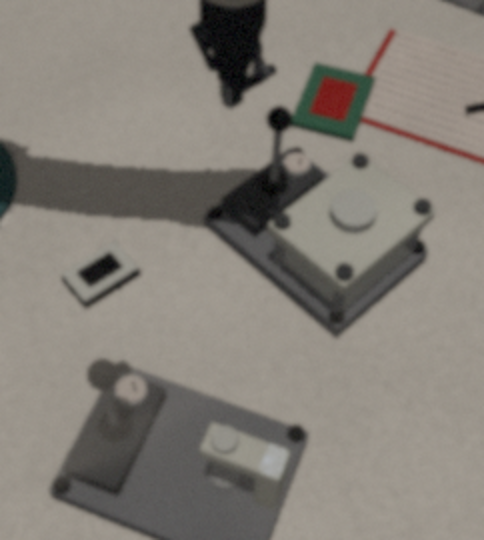

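The press lever is upright again, with its knob at (279,119) where (277,120) was predicted. The gripper is clear at (232,95), and the setter at lower left has not moved.

```bash
python3 -c "
from station import robot
print(robot.hand_in())"
```

```text
the job is handed in; nothing more can be done
None
```

I pushed the press lever over to about 0.47 rad towards the gauge, held it for about 3.6 s and let it spring back upright; the setter's lever wasn't touched, and I handed the job in at about 10 s, though the hand-in gave no verdict.

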